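# Reject a bearing through the spring gate

### The arm

A 7-joint arm with a two-finger parallel gripper is mounted at the origin on a cart in front of the work surface, level with it; the furniture and walls round the work are solid. World frame = base frame: x ahead of the robot, y to its left, z up, the work surface at z = 0. Lengths are in m, angles in rad, forces in N, time in s.
With the tool pointing down it reaches from about 0.4 to 0.9 m from the base axis. Payload 5.5 kg.
Tool frame: the origin (TCP) lies at the centre of the arm's flange, where the gripper is bolted on; the fingertips stand 173 mm ahead of it and the grasp point (between the pads) lies 155 mm ahead of it; z points along the fingers, y is the line along which they close (so a half turn about z gives the same grasp; the last joint's range is limited). The gripper opens to 85 mm and grips with 20 to 120 N. Pads are 22 mm wide; open, the fingers measure 114 mm over their backs; the gripper's body (76 mm by 85 mm) begins 54 mm behind the grasp point. The pads swing forward as they close: fully open they stand 13 mm farther back than shut.
Start: joints at [1.372, 0.501, -0.427, 1.55, 0.221, 1.138, -0.21], TCP at [0.29, -0.582, 0.405] pointing down, gripper open.
Joint ranges: [-2.88, 2.88], [-0.31, 2.03], [-1.54, 1.56], [0.2, 2.42], [-1.41, 4.55], [0.19, 2.02], [-2.57, 2.57]. Speed limits (rad/s): [2.57, 2.57, 3.14, 3.14, 3.14, 3.14, 3.14].

### API

Orientations are given as a unit quaternion [w, x, y, z].
In Python, from cell import * gives the robot as it stands.
- The arm moves only by the tool jog_arm, never from a script. Its argument "rows" is a list of rows, each a list of 3 entries, a list of its own where there are three numbers: the shift along the tool's x, y, z in a scale on which 1.0 is 0.25 m, then the turn about the tool's z in parts of the range, where 1.0 means pi rad, then the opening, from -1 (shut) to 1 (fully open). A call has 1 to 5 rows; each row is the pose to reach, as a shift and turn from the pose commanded when the call began, along the tool's axes at that moment; what a row does not reach only later rows make up. A row lasts 1/12 s, in which the tool goes at most 41.7 mm and 7.16 degrees, less where a joint would pass 70% of its speed; a pose out of reach is approached as far as the arm can. No shift or turn number may pass 1 either way. A call with a gripper value outside its range is refused whole. The fingers move at their own pace and stop on an object; the grip force is fixed at half the most. Time passes only in rows, so rows that repeat a pose let the fingers close. It gives the time, the measured TCP pose, the force, the opening and the grip force at its end, in the units of the state.
- sense(): the state, without advancing time (a new reading comes with each control period).
- camera(name): name is "scene" or "top" or "wrist"; returns a dict with "image" (400x640x3 uint8, red, green, blue), "range_z" (400x640 float32, m along the optical axis (not along the pixel's ray), 0 where there is no reading), "fx", "fy", "cx", "cy" (pixels), "k1" (the pictures are not rectified: a ray, as slopes to the right and down, at radius r is drawn at 1 + k1 r^2 times it, then the intrinsics apply), "world_from_camera" (4x4, takes a point from camera to world coordinates). Camera axes: x right, y down, z forward; pixel columns grow to the right and rows downward; lengths in m; the calibration is good to about 2 mm. A picture is of the moment at which its call begins.
- job_done(): hands the job in; it is judged then, once.
The state is a dict: "clock": time; "joint_positions": joint angles; "joint_velocities": joint speeds; "effort": joint torques, N m; "tool_pos": TCP position; "eef_rot": TCP orientation; "wrist_force": force on the tool from outside, world axes, zero at the start; "torque": the same for the moment, N m; "opening": finger opening in m; "grasp_force": force on a finger pad.
Only numpy, scipy, OpenCV 4.12 (cv2) and the standard library are available. Lean on these libraries where they do the work, as an engineer would, in place of code of your own. Each camera call takes 0.05 s, during which the arm holds its last target. There are 200 camera calls.

### The job

Reject the faulty bearing on its blue carrier: with one fingertip push the red tray's yellow spring gate open and keep it open, while the other fingertip pushes the carrier along its lane, through the gateway and into the tray. The carrier is only slid, never lifted, and neither pushes the gate nor is struck by it, so push it well clear of the gate's swing before you take the fingers away and let the gate spring shut behind it. Leave everything else where it is.

Things in the scene. Friction and masses are not known exactly. Their poses are not given: they have to be found in the camera images.
- reject_tray: fixed red reject tray with a feed lane before it, on one 4 mm floor plate. Origin on the bench under the middle of the lane's mouth, in the closed gate's plane; z up, +y the way parts go down the lane into the tray; yaw varies. Inside: x -23 to +136, y 0 to +236 mm; walls 4 mm thick, 37 mm tall with rim. Front (y 0) walled only from x +122 to +140 mm.
- lane_start (a point): middle of the aluminium lane's open near end, on its floor: x 0, y -200, z 4 mm in the tray's frame. The lane runs along the tray's +y to the gate's plane at y 0; 44 mm wide inside (x -22 to +22 mm), open above, between rails 4 mm thick, 16 mm tall. Past the gate it is 2 to 3 mm wider and goes on to y +131 mm between the tray's wall and a low rib, top 8.5 mm above the bench, below the gate.
- gate_hinge (a point): the gate's upright hinge axis (5.5 mm barrel radius), at x +118, y 0, z 20 mm in the tray's frame. Fixed to the tray.
- gate_edge (a point): free edge of the yellow spring gate, at mid height, 20 mm above the bench. The gate is an upright plate 4 mm thick with an 8 mm round rubber bead on its free edge, 114 mm long from hinge axis to outside of bead, from 9.5 to 33 mm above the bench. Closed, it lies along the tray's x axis from x +118 to +4 mm, across half the lane's mouth, and leaves too little room for the carrier.
- gate (a joint): angle of the gate in rad: 0 closed, 1.57 pointing straight into the tray, 1.7 its stop. It swings only into the tray: free edge towards +y, then +x, sweeping all within 114 mm of the hinge axis. A spring always pulls it shut (0.08 Nm closed, 0.13 Nm at 1.6 rad; damping 0.03 Nm s/rad); released, it shuts by itself in about a second.
- carrier: the carrier with the faulty bearing: a blue plastic block 38 mm wide (its x, across the lane), 36 mm deep (its y, along the lane) and 13 mm tall, with a red-sealed steel ball bearing 35 mm in diameter fixed on top (22 mm tall in all), about 125 g. It lies in the lane, its middle 7 to 14 cm before the gate; origin at the centre of its underside.
- impeller: black pump impeller, 56 mm across and 17 mm tall, lying in the far corner of the tray on the gate-hinge side (about x +0.095, y +0.190 in the tray frame); an earlier reject, leave it; origin under its centre
- pump_housing: grey cast pump housing, 100x144x104 mm, stands on the bench to the left of the tray; leave it; origin under its centre
- screwdriver: red-handled screwdriver, 187 mm long and 28 mm thick, lies on the bench left, near the fixed green post (30 mm square, 0.8 m tall, at x 0.31, y 0.415 m in the world, an air regulator on its far side 0.45 to 0.75 m up), which an arm coming from the left must pass on the robot's side; leave it; origin under its centre
- pulley_hub: bright metal pulley hub, 64 mm across and 28 mm tall, on the bench back left; leave it; origin under its centre
- oil_bottle: upright bottle with an orange cap, 42 mm across, 156 mm tall, on the bench right; leave it; origin under its centre
- thread_lock: small upright red bottle with a white nozzle, 32 mm across, 102 mm tall, on the bench right; leave it; origin under its centre
- tape_roll: roll of tan tape lying flat, 96 mm across, 25 mm tall, on the bench right; leave it; origin under its centre
There are look-alikes about, which are no part of the job. Of the things that look like the carrier, take the one that is farthest to the robot's left at the start.

How it is judged:
On the way, in this order (a step that is already met when the one before it is completed fails the run):
1. the gate is pushed open (over 0.35 rad) by a finger while the carrier still lies in the lane (value of joint gate above 0.35 rad and y of carrier in the frame of reject_tray below -0.005 m), for 0.1 s.
2. the carrier is pushed through the gateway (its centre over 50 mm past the gate's plane) while the gate is held open (over 0.6 rad) (value of joint gate above 0.6 rad and y of carrier in the frame of reject_tray above 0.05 m), for 0.1 s.
At the end, for the whole second after the job is handed in: the gate is shut again (under 0.06 rad) and the carrier lies flat and at rest on the tray's floor, its centre at least 75 mm past the gate's plane (value of joint gate below 0.06 rad and y of carrier in the frame of reject_tray between 0.075 and 0.225 m and x of carrier in the frame of reject_tray between -0.03 and 0.13 m and z of carrier in the frame of reject_tray between 0 and 0.009 m and angle between carrier's own z axis and vertical below 0.1 rad and linear speed of carrier below 0.02 m/s); the robot touches nothing.
It fails at once if the carrier is lifted or carried (its underside over 15 mm above the bench) (z of carrier in the frame of reject_tray above 0.015 m).
It fails at once if the carrier presses on the gate or is struck by it (over 0.4 N) (contact force between carrier and gate above 0.4 N).
It fails at once if a bystander (impeller, pump housing, screwdriver, pulley hub, oil bottle, thread lock bottle, tape roll) is moved by more than 15 mm (distance of any of impeller, pump_housing, screwdriver, pulley_hub, oil_bottle, thread_lock, tape_roll from where it was at the start of the episode above 0.015 m).
It also fails if it takes over 42 s, if anything falls off the work surface, if the arm or the gripper's body presses on something with over 40 N, if the wrist force passes 120 N, or if a joint passes its speed limit or range.

## Working session

There is one attempt and no reset: what is moved stays moved. The work goes in short steps, Python scripts to look and compute and a tool call to move; the robot and the scene stay as the last step left them, time stands still between calls to the robot, and variables do not carry over. Pictures are saved under pics/ and viewed, at most 10 in all, crops included, and the job is handed in when it is done.

Besides the shell and the picture viewer there is one more tool, called after "Request:" by a JSON object that holds its "method" and its "body". jog_arm: Moves the arm, as the interface text tells. Its arguments: {"type":"object","properties":{"rows":{"type":"array","items":{"type":"array"}}},"required":["rows"]}

```bash
mkdir -p pics; ls; python3 - <<'E'
from cell import *
import cv2, numpy as np
for n in ("scene","top"):
    c=camera(n); cv2.imwrite(f"pics/{n}0.png",c["image"][:,:,::-1]); np.savez(f"{n}0.npz",**c)
    print(n,c["fx"],c["fy"],c["cx"],c["cy"],c["k1"],np.round(c["world_from_camera"],3).tolist())
s=sense(); print(s)
E
```

```text
pics
scene 399.2105804628056 399.2105804628056 309.44434347725365 198.4352104263113 -0.09679728989115746 [[0.498, -0.648, 0.576, -0.248], [-0.867, -0.359, 0.346, -0.468], [-0.018, -0.672, -0.74, 1.071], [0.0, 0.0, 0.0, 1.0]]
top 417.0258007184863 417.0258007184863 322.75836679540436 203.03751216187064 0.009479588878117992 [[-0.015, -0.981, 0.194, 0.302], [-1.0, 0.016, 0.002, -0.021], [-0.005, -0.194, -0.981, 1.116], [0.0, 0.0, 0.0, 1.0]]
{'clock': 0.1, 'joint_positions': array([ 1.37220518,  0.50174619, -0.42681132,  1.55136622,  0.2208234 ,
        1.1382972 , -0.21031119]), 'joint_velocities': array([ 1.28917886e-05, -1.81945613e-03, -2.80307742e-04, -2.91695464e-03,
        1.67352434e-04,  5.67907456e-04,  9.42827617e-04]), 'effort': array([-1.18003698e-02, -5.70808804e+01, -5.83860800e+00, -2.81747299e+01,
        1.05535932e-02,  5.62399204e-03,  3.54546148e-05]), 'tool_pos': array([ 0.28941771, -0.5816448 ,  0.40375945]), 'eef_rot': array([-8.59931828e-04,  9.73455226e-01,  2.28875839e-01, -1.82498737e-04]), 'wrist_force': array([0.20727153, 1.08721282, 0.72646694]), 'torque': array([ 0.02491025, -0.00601552, -0.04017958]), 'grasp_force': 0.0, 'opening': 0.08515730489118166}
```

View pics/scene0.png

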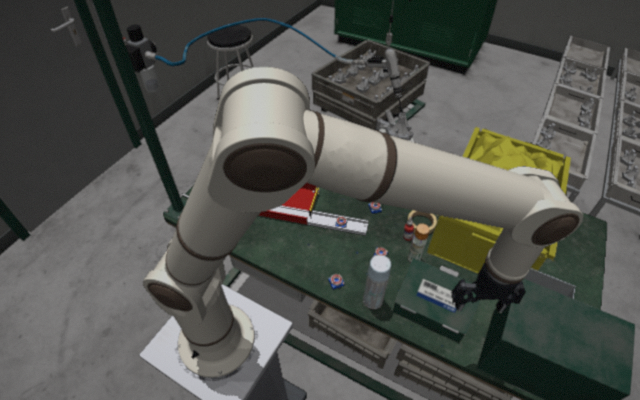

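View pics/top0.png

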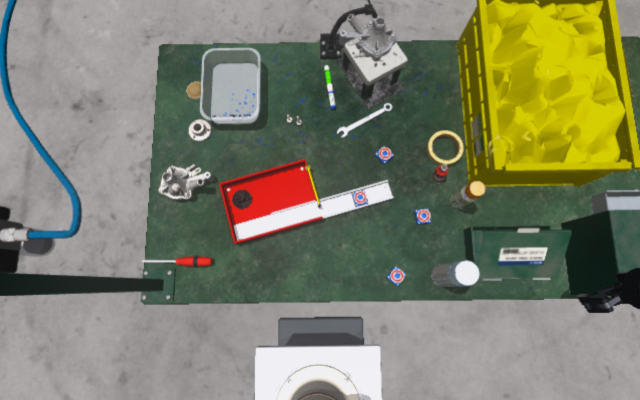

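The top view shows the tray at left (220–320, 160–242), the gate's hinge at about (307,165) and its free edge at about (320,207). The lane's open end is at about (392,190), and the carrier in it at (360,198) is the leftmost look-alike. Tray +y points image-left, which is roughly world +y.

```bash
cat > h.py <<'E'
import numpy as np, cv2
from scipy.spatial.transform import Rotation as R
def rays(c,px):
    px=np.asarray(px,float).reshape(-1,2)
    K=np.array([[c["fx"],0,c["cx"]],[0,c["fy"],c["cy"]],[0,0,1.]])
    u=cv2.undistortPoints(px.reshape(-1,1,2),K,np.array([float(c["k1"]),0,0,0])).reshape(-1,2)
    return np.c_[u,np.ones(len(u))]
def plane(c,px,z):
    T=np.asarray(c["world_from_camera"]); d=rays(c,px)@T[:3,:3].T; o=T[:3,3]
    return o+d*((z-o[2])/d[:,2])[:,None]
def depthpts(c,mask):
    v,u=np.nonzero(mask&(c["range_z"]>0)); T=np.asarray(c["world_from_camera"])
    p=rays(c,np.c_[u,v])*c["range_z"][v,u][:,None]
    return p@T[:3,:3].T+T[:3,3], np.c_[u,v]
E
python3 - <<'E'
from h import *
c=dict(np.load("top0.npz")); im=c["image"]; hsv=cv2.cvtColor(im,cv2.COLOR_RGB2HSV)
H,S,V=[hsv[...,i].astype(int) for i in range(3)]
roi=np.zeros(H.shape,bool); roi[150:250,210:400]=1
red=((H<8)|(H>172))&(S>120)&(V>60)&roi; red[:, 325:]=0; red[245:]=0
yel=(H>20)&(H<35)&(S>120)&roi
wh=(S<50)&(V>150)&roi
blue=(H>100)&(H<125)&(S>100)&roi
P,_=depthpts(c,red); print("red z pct",np.percentile(P[:,2],[1,10,50,90,99]))
# outer red contour -> rim plane z=.037
cn=max(cv2.findContours((red|wh&(np.arange(640)<315)).astype(np.uint8),cv2.RETR_EXTERNAL,cv2.CHAIN_APPROX_NONE)[0],key=cv2.contourArea)
r=cv2.minAreaRect(plane(c,cn[:,0],.037)[:,:2].astype(np.float32)); print("tray rect",r,cv2.boxPoints(r).tolist())
for n,m in (("yel",yel),("blue",blue)):
    P,u=depthpts(c,m); print(n,m.sum(),u.min(0),u.max(0),np.round(P.mean(0),4),np.round(np.percentile(P[:,2],[5,50,95]),4))
w=wh.copy(); w[:,:322]=0
P,u=depthpts(c,w); print("white",len(P),np.percentile(P[:,2],[1,10,50,90,99]))
r=cv2.minAreaRect(plane(c,u,.02)[:,:2].astype(np.float32)); print("lane rect z.02",r,cv2.boxPoints(r).tolist())
r=cv2.minAreaRect(plane(c,u[:],.0)[:,:2].astype(np.float32)); print("lane z0",r)
cv2.imwrite("pics/crop0.png",cv2.resize(im[145:255,210:405,::-1],None,fx=4,fy=4,interpolation=cv2.INTER_CUBIC))
E
```

```text
red z pct [-0.00315052 -0.00042181  0.00292045  0.03298927  0.03712544]
tray rect ((0.524010956287384, 0.12071117758750916), (0.17307154834270477, 0.24021880328655243), 15.413022994995117) [[0.40866532921791077, 0.21350179612636566], [0.4725095331668854, -0.018077561631798744], [0.6393566131591797, 0.02792055904865265], [0.5755124092102051, 0.2594999074935913]]
yel 96 [306 165] [318 203] [0.5748 0.0083 0.0177] [-0.0053  0.0285  0.0346]
blue 112 [352 151] [397 227] [ 0.5965 -0.1622  0.011 ] [-0.0014  0.012   0.0186]
white 1278 [-0.00386943 -0.00074684  0.00297593  0.01518023  0.02477642]
lane rect z.02 ((0.5480469465255737, -0.13163726031780243), (0.12225405126810074, 0.26096922159194946), 39.830780029296875) [[0.4175267815589905, -0.070586197078228], [0.584683358669281, -0.27099478244781494], [0.678567111492157, -0.19268831610679626], [0.5114105343818665, 0.007720261812210083]]
lane z0 ((0.5525416731834412, -0.13366404175758362), (0.12448529154062271, 0.26573213934898376), 39.830772399902344)
```

View pics/crop0.png

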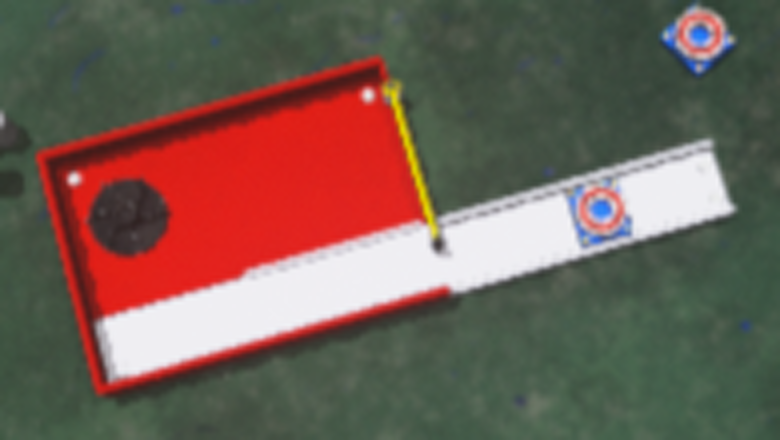

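The crop shows the hinge at (392,88) and the bead at (438,243). The rim's far corners are at (40,155) and (103,392), the lane's end corners at (712,142) and (735,210), and the bearing's centre at (600,208).

```bash
python3 - <<'E'
from h import *
c=dict(np.load("top0.npz"))
f=lambda p:(np.array(p)+.5)/4-.5+[210,145]
L=[((392,90),.035,(118,0)),((438,243),.033,(8,0)),((40,155),.037,(141,241)),((103,392),.037,(-28,241)),((712,142),.018,(26,-200)),((735,210),.018,(-26,-200))]
W=np.array([plane(c,f(p),z)[0,:2] for p,z,_ in L]); T=np.array([t for *_,t in L])/1000
a=T-T.mean(0); b=W-W.mean(0); th=np.arctan2((a[:,0]*b[:,1]-a[:,1]*b[:,0]).sum(),(a*b).sum())
M=np.array([[np.cos(th),-np.sin(th)],[np.sin(th),np.cos(th)]]); o=W.mean(0)-M@T.mean(0)
print("yaw",np.degrees(th),"origin",o); print(np.round(((W-o)@M-T)*1000,1))
np.savez("tray.npz",th=th,M=M,o=o)
p=plane(c,f((600,208)),.022)[0,:2]; print("carrier",p,((p-o)@M*1000))
P=plane(c,f((655,0)),0)
E
```

```text
yaw 15.520493312870132 origin [ 0.50195776 -0.0118139 ]
[[-1.3  1.2]
 [-0.1  0.8]
 [-1.7 -2.6]
 [ 2.2 -4.5]
 [-0.9  2.6]
 [ 1.9  2.4]]
carrier [ 0.53358878 -0.11767601] [   2.15067748 -110.46575562]
```

```bash
cat > plan.py <<'E'
import numpy as np
D=.0995; HW,HT=.011,.00725
def fingers(yA,phi,xA=0.,d=D):
    e=np.array([np.cos(phi),np.sin(phi)]); n=np.array([-e[1],e[0]])
    A=np.array([xA,yA]); B=A+d*e
    rect=lambda C:np.array([C+s*HT*e+t*HW*n for s in(-1,1) for t in(-1,1)])
    return A,B,rect(A),rect(B)
def state(yA,phi,xA=0.,d=D):
    A,B,ra,rb=fingers(yA,phi,xA,d)
    pts=np.concatenate([np.linspace(rb[i],rb[j],12) for i,j in((0,1),(1,3),(3,2),(2,0))])
    v=np.array([.118,0])-pts; r=np.hypot(*v.T); ang=np.arctan2(-v[:,1],v[:,0]); m=r<.112
    th=max(0,(ang[m]+np.arcsin(np.minimum(1,.002/r[m]))).max()) if m.any() else 0
    k=np.argmax(np.where(m,ang,-9)); yc=ra[:,1].max()+.018
    g=np.array([.118-np.cos(th)*.110,np.sin(th)*.110]) # bead centre r4mm
    q=np.maximum(np.abs(g-[0.001,yc])-[.020,.018],0); clr=np.hypot(*q)-.004
    return th,r[k],yc,clr,B
if __name__=="__main__":
    for phid in (65,55,45,35,25,15,5):
        for yA in np.arange(-.09,.091,.015):
            th,r,yc,clr,B=state(yA,np.radians(phid))
            print(phid,round(yA*1e3),"th %.2f r %.0f yc %.0f clr %.0f B %.0f %.0f"%(th,r*1e3,yc*1e3,clr*1e3,*B*1e3))
E
python3 plan.py | awk '{print}' 
python3 - <<'E'
from h import *
c=dict(np.load("scene0.npz")); im=c["image"].astype(int)
m=(im.min(2)>90)&(c["range_z"]>0); P,u=depthpts(c,m); k=(P[:,2]>.12)&(np.abs(P[:,0])<1)
P=P[k]; 
for z in np.arange(.1,1.0,.1):
    q=P[(P[:,2]>z)&(P[:,2]<z+.1)&(P[:,0]<.6)]
    if len(q): print(round(z,1),len(q),q[:,:2].min(0).round(2),q[:,:2].max(0).round(2),"post dist",np.hypot(*(q[:,:2]-[.31,.415]).T).min().round(2))
E
```

```text
65 -90 th 0.16 r 84 yc -61 clr 56 B 42 0
65 -75 th 0.33 r 87 yc -46 clr 60 B 42 15
65 -60 th 0.50 r 71 yc -31 clr 62 B 42 30
65 -45 th 0.67 r 79 yc -16 clr 63 B 42 45
65 -30 th 0.80 r 88 yc -1 clr 61 B 42 60
65 -15 th 0.91 r 100 yc 14 clr 58 B 42 75
65 0 th 0.99 r 112 yc 29 clr 54 B 42 90
65 15 th 0.00 r 117 yc 44 clr 22 B 42 105
65 30 th 0.00 r 129 yc 59 clr 37 B 42 120
65 45 th 0.00 r 142 yc 74 clr 52 B 42 135
65 60 th 0.00 r 155 yc 89 clr 67 B 42 150
65 75 th 0.00 r 169 yc 104 clr 82 B 42 165
65 90 th 0.00 r 183 yc 119 clr 97 B 42 180
55 -90 th 0.09 r 66 yc -60 clr 47 B 57 -8
55 -75 th 0.31 r 68 yc -45 clr 56 B 57 7
55 -60 th 0.50 r 74 yc -30 clr 61 B 57 22
55 -45 th 0.68 r 60 yc -15 clr 63 B 57 37
55 -30 th 0.85 r 70 yc 0 clr 65 B 57 52
55 -15 th 0.97 r 82 yc 15 clr 63 B 57 67
55 0 th 1.06 r 94 yc 30 clr 60 B 57 82
55 15 th 1.13 r 107 yc 45 clr 58 B 57 97
55 30 th 0.00 r 114 yc 60 clr 38 B 57 112
55 45 th 0.00 r 127 yc 75 clr 53 B 57 127
55 60 th 0.00 r 141 yc 90 clr 68 B 57 142
55 75 th 0.00 r 155 yc 105 clr 83 B 57 157
55 90 th 0.00 r 169 yc 120 clr 98 B 57 172
45 -90 th 0.00 r
[... 2358 characters left out ...]
4 r 14 yc 15 clr 20 B 99 -6
5 0 th 1.10 r 24 yc 30 clr 65 B 99 9
5 15 th 1.28 r 37 yc 45 clr 74 B 99 24
5 30 th 1.36 r 52 yc 60 clr 76 B 99 39
5 45 th 1.41 r 66 yc 75 clr 77 B 99 54
5 60 th 1.44 r 81 yc 90 clr 79 B 99 69
5 75 th 1.46 r 96 yc 105 clr 81 B 99 84
5 90 th 1.47 r 111 yc 120 clr 82 B 99 99
0.1 514 [-0.07 -0.96] [0.54 0.4 ] post dist 0.02
0.2 302 [-0.07 -0.52] [0.35 0.43] post dist 0.02
0.3 211 [-0.07 -0.51] [0.33 0.4 ] post dist 0.02
0.4 478 [-0.06 -0.62] [0.3  0.02] post dist 0.51
0.5 294 [-0.04 -0.15] [0.38 0.4 ] post dist 0.05
0.6 4749 [-0.04 -0.63] [0.38 0.43] post dist 0.05
0.7 8148 [-0.04 -0.48] [ 0.21 -0.14] post dist 0.63
0.8 6035 [-0.04 -0.31] [ 0.1  -0.17] post dist 0.65
```

The manual's scale: shifts go in shares of 0.25 m and turns go in shares of pi rad. Converting my numbers, -0.11 m / 0.25 = -0.44, -0.04 m / 0.25 = -0.16, -21 degrees / 180 = -0.1167.

Request:
{"method": "jog_arm", "body": {"rows": [[[0,0,-0.16],0,1],[[0,0,-0.32],0,1],[[0,0,-0.44],-0.0389,1],[[0,0,-0.44],-0.0778,1],[[0,0,-0.44],-0.1167,1]]}}

```text
clock: 0.52
tool_pos: [0.2901, -0.5821, 0.5175]
eef_rot: [0.002, 0.914, 0.405, 0.0]
wrist_force: [-0.0, -0.8, -0.9]
opening: 0.0854
grasp_force: 0.0
```

Converted, 0.19 m / 0.25 = 0.76, 0.152 m / 0.25 = 0.608, -35 degrees / 180 = -0.1944.

Request:
{"method": "jog_arm", "body": {"rows": [[[0.152,-0.028,0],-0.0389,1],[[0.304,-0.056,0],-0.0778,1],[[0.456,-0.084,0],-0.1167,1],[[0.608,-0.112,0],-0.1556,1],[[0.76,-0.14,0],-0.1944,1]]}}

```text
clock: 0.93
tool_pos: [0.3928, -0.4165, 0.5143]
eef_rot: [-0.0, 0.75, 0.661, -0.0]
wrist_force: [1.1, -0.8, 0.4]
opening: 0.0855
grasp_force: 0.0
```

```bash
cat > go.py <<'E'
import sys
from cell import *
from h import *
# target: A at (xA,yA) mm in tray, phi deg, tcp z -> shift in tool axes and turn.
def goal(xA,yA,phi,z,d=99.5):
    t=np.load("tray.npz"); p=np.radians(phi)
    c=np.array([xA,yA])/1e3+d/2e3*np.array([np.cos(p),np.sin(p)])
    w=t["o"]+t["M"]@c; return np.r_[w,z], phi+np.degrees(float(t["th"]))+90
if __name__=="__main__":
    a=list(map(float,sys.argv[1:5])); s=sense(); q=s["eef_rot"]; m=R.from_quat([q[1],q[2],q[3],q[0]]).as_matrix()
    g,psi=goal(*a); cur=np.degrees(np.arctan2(m[1,0],m[0,0]))
    print("goal",g.round(4),"pos",s["tool_pos"].round(4),"shift",(m.T@(g-s["tool_pos"])).round(4),"turn %.1f"%((cur-psi+180)%360-180),"tilt",m[:,2].round(3))
    print("clock",s["clock"],"q",s["joint_positions"].round(2),"F",s["wrist_force"].round(1))
E
python3 go.py 0 -155 35 0.4
```

```text
goal [ 0.5751 -0.1228  0.4   ] pos [ 0.3928 -0.4165  0.5143] shift [0.3142 0.144  0.1143] turn -57.7 tilt [-0.001  0.    -1.   ]
clock 0.9333 q [ 1.33  0.31 -0.71  1.6   0.21  1.3   0.46] F [ 1.1 -0.8  0.4]
```

Converted, 0.18 m / 0.25 = 0.72, 0.144 m / 0.25 = 0.576, -35 degrees / 180 = -0.1944.

Request:
{"method": "jog_arm", "body": {"rows": [[[0.144,0.064,0],-0.0389,1],[[0.288,0.128,0],-0.0778,1],[[0.432,0.192,0],-0.1167,1],[[0.576,0.256,0],-0.1556,1],[[0.72,0.32,0],-0.1944,1]]}}

```text
clock: 1.35
tool_pos: [0.4956, -0.2485, 0.5146]
eef_rot: [-0.0, 0.517, 0.856, -0.0]
wrist_force: [0.9, -0.7, 0.5]
opening: 0.0857
grasp_force: 0.0
```

```bash
python3 go.py 0 -155 35 0.4
```

```text
goal [ 0.5751 -0.1228  0.4   ] pos [ 0.4956 -0.2485  0.5146] shift [0.0742 0.129  0.1145] turn -22.7 tilt [-0. -0. -1.]
clock 1.35 q [ 1.14  0.32 -0.9   1.64  0.26  1.31  0.68] F [ 0.9 -0.7  0.5]
```

Converted, 0.129 m / 0.25 = 0.516, 0.096 m / 0.25 = 0.384, -22.7 degrees / 180 = -0.1261.

Request:
{"method": "jog_arm", "body": {"rows": [[[0.072,0.128,0],-0.0333,1],[[0.148,0.256,0],-0.0667,1],[[0.224,0.384,0.08],-0.1,1],[[0.296,0.516,0.2],-0.1261,1],[[0.296,0.516,0.34],-0.1261,1]]}}

```text
clock: 1.77
tool_pos: [0.5787, -0.118, 0.4321]
eef_rot: [0.003, 0.335, 0.942, 0.003]
wrist_force: [1.1, 0.1, 0.1]
opening: 0.0859
grasp_force: 0.0
```

```bash
python3 go.py 0 -155 35 0.3; python3 - <<'E'
from cell import *
from h import *
c=camera("wrist"); cv2.imwrite("pics/w1.png",c["image"][:,:,::-1]); np.savez("w1.npz",**c)
c=camera("top"); cv2.imwrite("pics/t1.png",c["image"][:,:,::-1]); np.savez("t1.npz",**c)
E
```

```text
goal [ 0.5751 -0.1228  0.3   ] pos [ 0.5787 -0.118   0.4321] shift [ 0.0004 -0.007   0.132 ] turn 0.4 tilt [ 0.008  0.003 -1.   ]
clock 1.7667 q [ 0.86  0.5  -0.96  1.67  0.43  1.2   0.69] F [1.1 0.1 0.1]
```

View pics/w1.png

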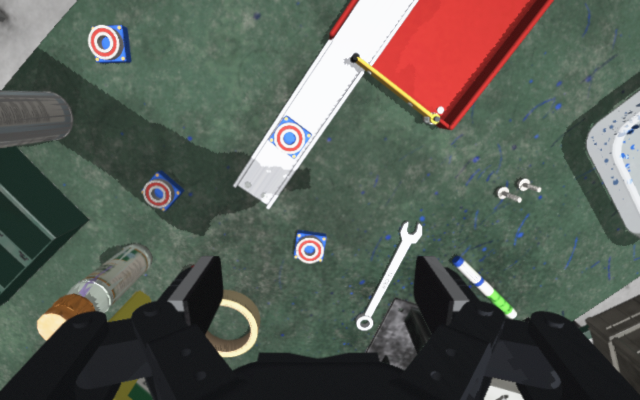

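The wrist view shows the bead at (356,58), the hinge at (437,120), the lane-end corners at (235,185) and (269,208), and the bearing at (291,137). The fingertips are at (215,262) on the left (A) and (420,262) on the right (B).

```bash
python3 - <<'E'
from h import *
c=dict(np.load("w1.npz")); t=np.load("tray.npz")
L=[((437,119),.035,(118,0)),((356,58),.033,(8,0)),((269,208),.018,(26,-200)),((235,185),.018,(-26,-200))]
W=np.array([plane(c,p,z)[0,:2] for p,z,_ in L]); print(np.round((W-t["o"])@t["M"]*1000,1))
p=plane(c,(291,137),.026)[0,:2]; print("carrier",(p-t["o"])@t["M"]*1000)
T=np.array([q for *_,q in L])/1000; a=T-T.mean(0); b=W-W.mean(0); th=np.arctan2((a[:,0]*b[:,1]-a[:,1]*b[:,0]).sum(),(a*b).sum())
print("yaw",np.degrees(th)); M=np.array([[np.cos(th),-np.sin(th)],[np.sin(th),np.cos(th)]]); print("o",W.mean(0)-M@T.mean(0))
# finger points in the tool frame
m=(c["range_z"]>.03)&(c["range_z"]<.3); P,u=depthpts(c,m)
from cell import sense
s=sense(); q=s["eef_rot"]; Rm=R.from_quat([q[1],q[2],q[3],q[0]]).as_matrix(); Q=(P-s["tool_pos"])@Rm
for sd in(-1,1):
    k=Q[:,1]*sd>.02; q=Q[k]; zt=np.percentile(q[:,2],99.5); f=q[q[:,2]>zt-.012]; print(sd,"tip z",zt,q[:,2].max(),"near tip x,y range",np.percentile(f[:,:2],[2,98],axis=0).round(4).tolist())
E
```

```text
[[ 120.7    0.6]
 [  10.6   -1.4]
 [  27.3 -197.4]
 [ -22.  -196.7]]
carrier [   1.21793395 -109.64914087]
yaw 15.381767184025975
o [ 0.50437952 -0.00974509]
-1 tip z 0.3359486723982159 0.34229908468857967 near tip x,y range [[0.0385, -0.2981], [0.0768, -0.2885]]
1 tip z 0.14776971844164044 0.1513913582115554 near tip x,y range [[-0.0121, 0.0495], [0.0091, 0.0622]]
```

```bash
python3 - <<'E'
import numpy as np
t=dict(np.load("tray.npz")); t["o"]=np.array([.5032,-.0108]); np.savez("tray.npz",**t)
E
python3 go.py 0 -157 35 0.25
```

```text
goal [ 0.5768 -0.1237  0.25  ] pos [ 0.574  -0.1228  0.4238] shift [-0.0044  0.0018  0.1737] turn -0.1 tilt [-0.01   0.004 -1.   ]
clock 1.8667 q [ 0.87  0.5  -0.95  1.68  0.43  1.2   0.69] F [-0.8 -0.9 -1.2]
```

Converted, 0.174 m / 0.25 = 0.696, -0.004 m / 0.25 = -0.016.

Request:
{"method": "jog_arm", "body": {"rows": [[[-0.012,0.004,0.16],0,1],[[-0.016,0.008,0.32],0,1],[[-0.016,0.008,0.48],0,1],[[-0.016,0.008,0.62],0,1],[[-0.016,0.008,0.696],0,1]]}}

```text
clock: 2.28
tool_pos: [0.5784, -0.1281, 0.2525]
eef_rot: [-0.002, 0.342, 0.94, -0.001]
wrist_force: [-0.8, 0.2, -0.4]
opening: 0.0853
grasp_force: 0.0
```

Request:
{"method": "jog_arm", "body": {"rows": [[[0,0,0],0,1],[[0,0,0],0,1],[[0,0,0],0,1]]}}

```text
clock: 2.53
tool_pos: [0.581, -0.1268, 0.258]
eef_rot: [0.002, 0.341, 0.94, 0.0]
wrist_force: [-0.2, -0.1, 1.2]
opening: 0.0855
grasp_force: 0.0
```

```bash
python3 - <<'E'
from cell import *
from h import *
s=sense()
c=camera("wrist"); cv2.imwrite("pics/w2.png",c["image"][:,:,::-1]); np.savez("w2.npz",**c)
q=s["eef_rot"]; Rm=R.from_quat([q[1],q[2],q[3],q[0]]).as_matrix()
T=np.asarray(c["world_from_camera"]); print("cam in tool",(Rm.T@(T[:3,3]-s["tool_pos"])).round(4))
P,u=depthpts(c,(c["range_z"]>.03)&(c["range_z"]<.3)); Q=(P-s["tool_pos"])@Rm
for sd in(-1,1):
    q=Q[(Q[:,1]*sd>.03)&(Q[:,1]*sd<.075)&(np.abs(Q[:,0])<.03)]
    for z in np.arange(.12,.18,.006):
        f=q[(q[:,2]>z)&(q[:,2]<z+.006)]
        if len(f)>3: print(sd,round(z,3),len(f),np.percentile(f[:,:2],[3,97],axis=0).round(4).tolist())
t=np.load("tray.npz")
c=camera("top"); cv2.imwrite("pics/t2.png",cv2.resize(c["image"][100:250,240:440,::-1],None,fx=4,fy=4,interpolation=cv2.INTER_CUBIC)); np.savez("t2.npz",**c)
E
python3 go.py 0 -157 35 0.25
```

```text
cam in tool [ 0.0712 -0.0012  0.0306]
-1 0.12 488 [[0.0018, -0.0507], [0.0116, -0.0436]]
-1 0.126 511 [[-0.0047, -0.0565], [0.0116, -0.0435]]
-1 0.132 587 [[-0.0095, -0.0567], [0.0113, -0.0434]]
-1 0.138 479 [[-0.0099, -0.0567], [0.0112, -0.0434]]
-1 0.144 426 [[-0.0097, -0.0565], [0.0113, -0.0435]]
-1 0.15 342 [[-0.0093, -0.0551], [0.0113, -0.0436]]
-1 0.156 130 [[-0.0093, -0.0467], [0.0107, -0.0436]]
1 0.12 501 [[0.0021, 0.0413], [0.0118, 0.0483]]
1 0.126 515 [[-0.0046, 0.0413], [0.0115, 0.054]]
1 0.132 576 [[-0.0096, 0.0412], [0.0114, 0.0543]]
1 0.138 502 [[-0.0099, 0.0411], [0.0113, 0.0542]]
1 0.144 417 [[-0.0098, 0.0411], [0.0113, 0.0545]]
1 0.15 331 [[-0.0099, 0.0412], [0.0113, 0.0529]]
1 0.156 120 [[-0.0094, 0.0414], [0.0106, 0.0423]]
goal [ 0.5768 -0.1237  0.25  ] pos [ 0.5811 -0.1266  0.2583] shift [ 0.0052 -0.0005  0.0083] turn -0.4 tilt [ 0.004 -0.001 -1.   ]
clock 2.6333 q [ 0.76  0.7  -0.8   1.8   0.62  0.92  0.55] F [-0.2 -0.2 -0. ]
```

View pics/w2.png

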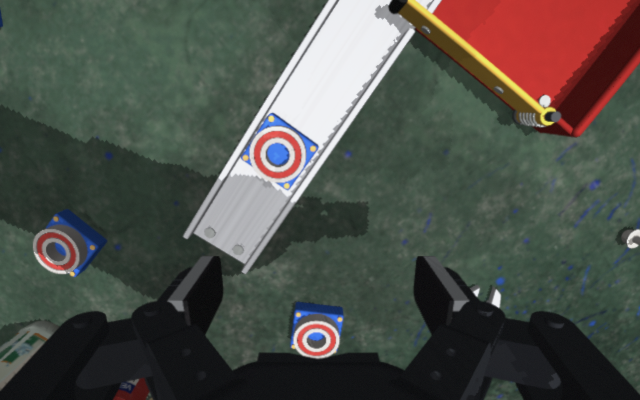

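The wrist view shows the bead at (400,5), the hinge at (549,117), the bearing at (279,152), and the lane-end corners at (186,237) and (247,270).

```bash
python3 - <<'E'
from h import *
c=dict(np.load("w2.npz")); t=np.load("tray.npz")
L=[((549,117),.035,(118,0)),((400,5),.033,(8,0)),((247,270),.018,(26,-200)),((186,237),.018,(-26,-200)),((279,153),.026,(0,-110))]
for p,z,q in L: print(((plane(c,p,z)[0,:2]-t["o"])@t["M"]*1000).round(1),q)
tp=np.array([.5811,-.1266]); 
ps=np.radians(140.3); y=np.array([np.sin(ps),-np.cos(ps)])
for s in(-1,1): print("finger",((tp+s*.049*y-t["o"])@t["M"]*1000).round(1))
print(np.asarray(c["world_from_camera"])[:3,2])
E
```

```text
[117.2  -1.5] (118, 0)
[ 9.1 -6.1] (8, 0)
[  25.  -195.6] (26, -200)
[ -23.1 -198.1] (-26, -200)
[  -0.9 -111.1] (0, -110)
finger [   3.8 -160.4]
finger [  84.3 -104.5]
[ 0.2178483  -0.18002946 -0.95923486]
```

View pics/t2.png

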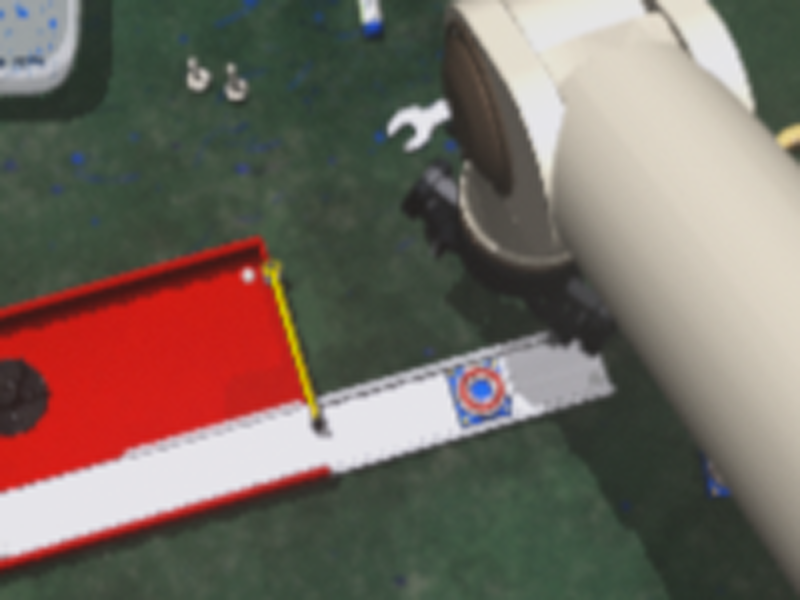

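The top view shows finger A over the lane behind the carrier, at about (585,320), and finger B clear of everything at about (435,205). I'm descending.

Request:
{"method": "jog_arm", "body": {"rows": [[[0.016,0,0.12],0,1],[[0.016,0,0.22],0,1],[[0.016,0,0.28],0,1],[[0.016,0,0.312],0,1],[[0.016,0,0.312],0,1]]}}

```text
clock: 3.05
tool_pos: [0.5766, -0.1238, 0.177]
eef_rot: [-0.001, 0.341, 0.94, -0.0]
wrist_force: [-0.2, 0.1, 0.3]
opening: 0.0854
grasp_force: 0.0
```

```bash
python3 go.py 0 -145 35 0.173; python3 - <<'E'
from cell import *
print([round(float(sense()["tool_pos"][2]),4) for _ in range(2)])
E
```

```text
goal [ 0.5736 -0.1121  0.173 ] pos [ 0.5766 -0.1238  0.177 ] shift [0.0097 0.007  0.004 ] turn -0.4 tilt [-0.001  0.    -1.   ]
clock 3.05 q [ 0.7   0.8  -0.72  1.83  0.72  0.8   0.47] F [-0.2  0.1  0.3]
[0.177, 0.177]
```

Converted, 0.041 m / 0.25 = 0.164, 0.033 m / 0.25 = 0.132.

Request:
{"method": "jog_arm", "body": {"rows": [[[0.032,0.024,0.012],0,1],[[0.064,0.046,0.016],0,1],[[0.098,0.068,0.016],0,1],[[0.132,0.092,0.016],0,1],[[0.164,0.114,0.016],0,1]]}}

```text
clock: 3.47
tool_pos: [0.5638, -0.0742, 0.1747]
eef_rot: [0.001, 0.34, 0.94, -0.0]
wrist_force: [1.3, -3.2, 2.6]
opening: 0.0857
grasp_force: 1.7
```

```bash
cat > look.py <<'E'
from cell import *
from h import *
t=np.load("tray.npz"); c=camera("top"); im=c["image"]; hsv=cv2.cvtColor(im,cv2.COLOR_RGB2HSV); H,S,V=[hsv[...,i].astype(int) for i in range(3)]
v,u=np.nonzero((H>100)&(H<125)&(S>100)&(V>60)); w=((plane(c,np.c_[u,v],.02)[:,:2]-t["o"])@t["M"])*1e3
k=(abs(w[:,0])<32)&(w[:,1]>-195)&(w[:,1]<150); print("carrier blue n",k.sum(),np.percentile(w[k],[5,50,95],axis=0).round(0).tolist() if k.any() else "")
v,u=np.nonzero((H>20)&(H<35)&(S>120)&(V>80)); w=((plane(c,np.c_[u,v],.033)[:,:2]-t["o"])@t["M"])*1e3
k=(w[:,0]>0)&(w[:,0]<130)&(w[:,1]>-20)&(w[:,1]<130)
if k.sum()>5:
    g=w[k]; far=g[np.argsort(-np.hypot(g[:,0]-118,g[:,1]))[:6]].mean(0); print("gate n",k.sum(),"far",far.round(0),"angle",np.arctan2(far[1],118-far[0]).round(2))
E
python3 look.py; python3 go.py 0 -60 35 0.173
```

```text
carrier blue n 36 [[-20.0, -88.0], [-6.0, -72.0], [5.0, -58.0]]
gate n 94 far [18.  1.] angle 0.01
goal [ 0.5509 -0.0302  0.173 ] pos [ 0.5632 -0.0717  0.1747] shift [0.036  0.0241 0.0018] turn -0.2 tilt [ 0.001  0.001 -1.   ]
clock 3.5167 q [ 0.62  0.78 -0.72  1.88  0.73  0.76  0.37] F [-0.8  0.1  1.5]
```

Converted, 0.036 m / 0.25 = 0.144, 0.0245 m / 0.25 = 0.098.

Request:
{"method": "jog_arm", "body": {"rows": [[[0.028,0.02,0.004],0,1],[[0.058,0.04,0.004],0,1],[[0.088,0.06,0.008],0,1],[[0.116,0.08,0.008],0,1],[[0.144,0.098,0.008],0,1]]}}

```text
clock: 3.93
tool_pos: [0.5516, -0.0333, 0.1717]
eef_rot: [0.0, 0.341, 0.94, -0.0]
wrist_force: [3.6, -5.9, 2.4]
opening: 0.0856
grasp_force: 3.3
```

```bash
python3 look.py; python3 go.py 0 -25 35 0.173
```

```text
carrier blue n 23 [[-19.0, -38.0], [-3.0, -30.0], [8.0, -16.0]]
gate n 38 far [23. 13.] angle 0.13
goal [0.5415 0.0035 0.173 ] pos [ 0.5512 -0.0314  0.1718] shift [ 0.0298  0.0207 -0.0012] turn -0.3 tilt [ 0.     0.001 -1.   ]
clock 3.9833 q [ 0.56  0.76 -0.71  1.92  0.74  0.74  0.28] F [ 1.5 -3.3 -0.9]
```

Converted, 0.012 m / 0.25 = 0.048, 0.0035 m / 0.25 = 0.014.

Request:
{"method": "jog_arm", "body": {"rows": [[[0.02,0.014,0],0,1],[[0.038,0.026,0],0,1],[[0.048,0.034,0],0,1],[[0.048,0.034,0],0,1],[[0.048,0.034,0],0,1]]}}

```text
clock: 4.4
tool_pos: [0.5479, -0.0194, 0.1717]
eef_rot: [0.0, 0.341, 0.94, -0.0]
wrist_force: [1.6, -3.2, 0.2]
opening: 0.0854
grasp_force: 1.4
```

```bash
python3 - <<'E'
from cell import *
from h import *
c=camera("top"); cv2.imwrite("pics/t3.png",cv2.resize(c["image"][130:250,240:400,::-1],None,fx=4,fy=4,interpolation=cv2.INTER_CUBIC))
E
python3 look.py; python3 go.py 0 -5 35 0.173
```

```text
carrier blue n 30 [[-21.0, -29.0], [-5.0, -16.0], [5.0, -1.0]]
gate n 40 far [31. 48.] angle 0.5
goal [0.5362 0.0228 0.173 ] pos [ 0.5479 -0.0194  0.1716] shift [ 0.0361  0.0249 -0.0014] turn -0.4 tilt [-0.  0. -1.]
clock 4.5 q [ 0.54  0.76 -0.71  1.93  0.74  0.73  0.26] F [ 1.1 -3.1  1.6]
```

View pics/t3.png

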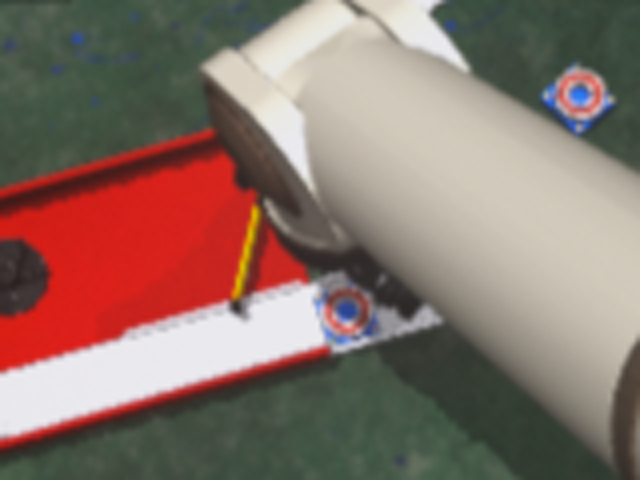

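The top crop shows the gate open, with its bead at about (238,305). The carrier is at (347,312), still before the gate plane and well clear of the gate.

Converted, 0.036 m / 0.25 = 0.144, 0.029 m / 0.25 = 0.116.

Request:
{"method": "jog_arm", "body": {"rows": [[[0.028,0.02,0],0,1],[[0.058,0.04,0],0,1],[[0.088,0.06,0],0,1],[[0.116,0.08,0],0,1],[[0.144,0.1,0],0,1]]}}

```text
clock: 4.92
tool_pos: [0.5357, 0.0222, 0.1713]
eef_rot: [-0.001, 0.341, 0.94, -0.001]
wrist_force: [0.0, -4.9, 2.0]
opening: 0.0855
grasp_force: 2.2
```

```bash
python3 look.py; python3 go.py 0 35 25 0.173
```

```text
carrier blue n 25 [[-15.0, 10.0], [-4.0, 25.0], [3.0, 42.0]]
gate n 21 far [67. 92.] angle 1.07
goal [0.5317 0.0552 0.173 ] pos [0.535  0.0246 0.1714] shift [ 0.0222  0.0215 -0.0016] turn 9.7 tilt [-0.002  0.    -1.   ]
clock 4.9667 q [ 0.46  0.75 -0.71  1.96  0.74  0.72  0.17] F [-0.7 -2.1  0.5]
```

Converted, 0.022 m / 0.25 = 0.088, 0.0215 m / 0.25 = 0.086, 9.7 degrees / 180 = 0.0539.

Request:
{"method": "jog_arm", "body": {"rows": [[[0.018,0.018,0],0.0111,1],[[0.036,0.036,0],0.0222,1],[[0.054,0.052,0],0.0333,1],[[0.072,0.068,0],0.0444,1],[[0.088,0.086,0],0.0539,1]]}}

```text
clock: 5.38
tool_pos: [0.5323, 0.0528, 0.1712]
eef_rot: [-0.001, 0.42, 0.908, -0.001]
wrist_force: [0.1, -4.3, 2.3]
opening: 0.0856
grasp_force: 2.3
```

```bash
python3 look.py; python3 go.py 0 66 20 0.173
```

```text
carrier blue n 21 [[-15.0, 58.0], [-2.0, 63.0], [4.0, 79.0]]
goal [0.526  0.0817 0.173 ] pos [0.5322 0.0545 0.1714] shift [ 0.0247  0.0129 -0.0016] turn 4.8 tilt [-0.002  0.    -1.   ]
clock 5.4333 q [ 0.38  0.73 -0.67  1.97  0.7   0.7  -0.03] F [ 0.  -2.   0.6]
```

Converted, 0.025 m / 0.25 = 0.1, 0.02 m / 0.25 = 0.08, 4.8 degrees / 180 = 0.0267.

Request:
{"method": "jog_arm", "body": {"rows": [[[0.02,0.01,0],0.0056,1],[[0.04,0.02,0],0.0111,1],[[0.06,0.032,0],0.0167,1],[[0.08,0.042,0],0.0222,1],[[0.1,0.052,0],0.0267,1]]}}

```text
clock: 5.85
tool_pos: [0.5263, 0.0806, 0.1713]
eef_rot: [-0.001, 0.457, 0.89, -0.001]
wrist_force: [0.5, -3.7, 1.0]
opening: 0.085
grasp_force: 1.9
```

```bash
python3 look.py; python3 go.py 0 66 20 0.173; python3 - <<'E'
from cell import *
from h import *
c=camera("top"); s=camera("wrist"); a=cv2.resize(c["image"][130:250,220:380,::-1],(640,480),interpolation=cv2.INTER_CUBIC)
cv2.imwrite("pics/t4.png",np.vstack([cv2.resize(a,(400,300)),cv2.resize(s["image"][:,:,::-1],(400,250))]))
E
```

```text
carrier blue n 26 [[-16.0, 81.0], [-2.0, 95.0], [8.0, 110.0]]
goal [0.526  0.0817 0.173 ] pos [0.5259 0.0822 0.1715] shift [-0.0005 -0.0002 -0.0015] turn 0.1 tilt [-0.001  0.001 -1.   ]
clock 5.9 q [ 0.31  0.72 -0.66  1.97  0.69  0.68 -0.16] F [-0.3 -1.1 -0.1]
```

View pics/t4.png

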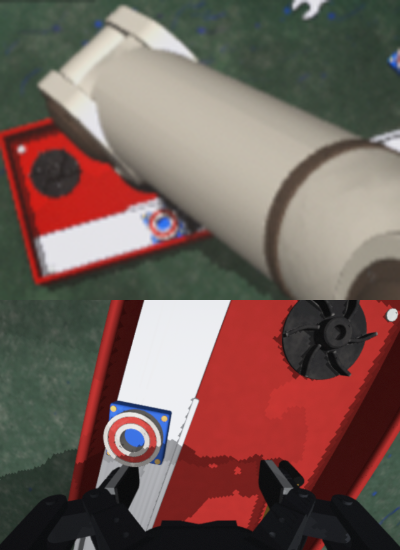

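The carrier sits in the tray lane at about y +96 mm (wrist part, (137,437)), well clear of the gate's sweep. I'm backing off slightly and lifting straight up.

Converted, -0.13 m / 0.25 = -0.52, -0.095 m / 0.25 = -0.38.

Request:
{"method": "jog_arm", "body": {"rows": [[[-0.016,-0.006,0],0,1],[[-0.016,-0.006,-0.06],0,1],[[-0.016,-0.006,-0.22],0,1],[[-0.016,-0.006,-0.38],0,1],[[-0.016,-0.006,-0.52],0,1]]}}

```text
clock: 6.42
tool_pos: [0.5281, 0.0771, 0.3045]
eef_rot: [0.0, 0.456, 0.89, 0.001]
wrist_force: [2.0, 0.0, 0.3]
opening: 0.0854
grasp_force: 0.0
```

Converted, -0.05 m / 0.25 = -0.2, -0.03 m / 0.25 = -0.12.

Request:
{"method": "jog_arm", "body": {"rows": [[[0,0,-0.12],0,1],[[0,0,-0.2],0,1],[[0,0,-0.2],0,1],[[0,0,-0.2],0,1],[[0,0,-0.2],0,1]]}}

```text
clock: 6.83
tool_pos: [0.5277, 0.0764, 0.3517]
eef_rot: [0.0, 0.457, 0.89, -0.0]
wrist_force: [-0.6, -0.5, -1.0]
opening: 0.0854
grasp_force: 0.0
```

Converted, -0.12 m / 0.25 = -0.48, -0.09 m / 0.25 = -0.36.

Request:
{"method": "jog_arm", "body": {"rows": [[[-0.12,0,0],0,1],[[-0.24,0,0],0,1],[[-0.36,0,0],0,1],[[-0.48,0,0],0,1],[[-0.48,0,0],0,1]]}}

```text
clock: 7.25
tool_pos: [0.6002, -0.0279, 0.3495]
eef_rot: [0.0, 0.46, 0.888, -0.001]
wrist_force: [0.0, -0.3, 0.5]
opening: 0.0854
grasp_force: 0.0
```

Request:
{"method": "jog_arm", "body": {"rows": [[[0,0,0],0,1],[[0,0,0],0,1],[[0,0,0],0,1],[[0,0,0],0,1],[[0,0,0],0,1]]}}

```text
clock: 7.67
tool_pos: [0.5975, -0.0195, 0.3517]
eef_rot: [-0.0, 0.456, 0.89, 0.0]
wrist_force: [-0.9, 0.1, -0.7]
opening: 0.0854
grasp_force: 0.0
```

```bash
python3 look.py; python3 - <<'E'
from cell import *
from h import *
c=camera("top"); s=camera("wrist"); a=cv2.resize(c["image"][130:250,220:380,::-1],(640,480),interpolation=cv2.INTER_CUBIC)
cv2.imwrite("pics/t5.png",np.vstack([cv2.resize(a,(400,300)),cv2.resize(s["image"][:,:,::-1],(400,250))])); print(sense()["clock"],sense()["wrist_force"])
E
```

```text
carrier blue n 27 [[-16.0, 83.0], [-2.0, 97.0], [10.0, 112.0]]
gate n 93 far [18.  1.] angle 0.01
7.8167 [ 0.02288188 -0.45456006  0.11206184]
```

View pics/t5.png

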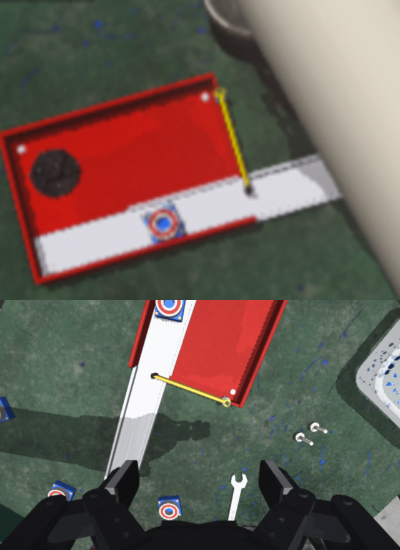

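The gate is shut (bead at (248,190), angle about 0.01 rad) and the carrier lies in the tray at (163,223), y about 97 mm. The arm is clear, so I'm handing in.

```bash
python3 -c "
from cell import *
print(job_done())"
```

```text
the job is handed in; nothing more can be done
None
```

The carrier was pushed through the held-open gate and lies in the tray about 97 mm past the gate's plane; the gate is shut, the arm is clear, and the job is handed in (it returned no verdict).

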